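# Refit the chip pot of the suction line's trap and reopen its blast gate

### The job

The pot of the chip trap in the suction line has been emptied: carry it upright by its handle under the trap, raise it so that its three lugs go up through the notches of the collar, twist it until the lugs drop into their seats and let it hang there. Then open the blast gate on the inlet pipe fully by its knob. Leave the other things on the bench where they are.

Things in the scene. Friction and masses are not known exactly. Their poses are not given: they have to be found in the camera images.
- trap: Chip trap, fixed, place and yaw vary; origin on its axis at bench height, z up, -x roughly to the robot. Above the collar a flange of radius 58 mm up to 217 mm high, then a grey round chamber, radius 55 mm, top at 316 mm. Steel pipes of radius 32 mm, up to 295 mm high, run from the chamber to the inlet riser at x +22, y -220 mm and the outlet at x +140, y -85 mm, both down into the bench
- collar (a point): Bayonet collar's axis at its lower edge, 165 mm above the bench, axes as the trap's. Aluminium tube, inside radius 46, outside 51, 44 mm high, closed on top, three open J-shaped slots 120 deg apart: an entry notch at the lower edge, then a run over a ledge (top 9 mm above the lower edge, slot roof at 29 mm), counter-clockwise seen from above, to a seat 50 deg from the notch
- notch (a point): Middle, at the collar's lower edge, of the entry notch on the robot's left: 24 deg (20 mm) wide, 50 deg from the collar's -x towards its +y. With the handle's lug in it the handle points from the collar's axis towards this point
- seat (a point): Floor of the seat reached from that notch, on the collar's -x side: a pocket 18 deg (15 mm) wide, floor 4 mm above the collar's lower edge and 5 mm below the ledge, so a lug let down into it cannot turn back; the slot ends in a wall 9 deg past its middle. Seated, the handle points to the collar's -x. The other two handle directions, 120 deg round, count as well but are awkward beside the pipes
- pot_centre (a point): Open aluminium pot, 84 mm across, 92 mm high, about 0.19 kg, upright on the bench; point on its axis half-way up (46 mm), z up, -x towards its handle. Three round steel lugs 8 mm thick reach 56 mm from the axis, centres 78 mm above the underside, one above the handle, two 120 deg to each side. Point lies 24 mm below collar when seated, 14 mm below it with the lugs in mid-slot, free to turn
- pot_grip (a point): Middle of the pot's black straight handle grip, 125 mm from the pot's axis and 42 mm above its underside. The grip is 88 mm long (along the pot's x, 80 to 168 mm from the axis), 20 mm wide and 28 mm high, with flat upright sides; x, y, z as the pot's
- gate_knob (a point): Middle of the round black knob on the blast gate's blade, 24 mm in diameter and 26 mm high (a stem and the blade below it: blade's top 26 mm under this point); about 133 mm above the bench. Its x axis is the trap's, the gate opens towards -x. The inlet pipe rises 95 mm behind it when shut (63 mm to its surface)
- gate (a joint): Blast gate in m: 0 shut, 0.065 fully open (blade pulled out towards -x of gate_knob, 2.5 N of friction; it stays where it is left)
- spindle_mid (a point): Bystander: turned wooden spindle, 60 mm across and 158 mm high, standing; point half-way up
- mallet_mid (a point): Bystander: turned wooden mallet standing on its head, 86 mm across, 220 mm high; point half-way up
- gouge_mid (a point): Bystander: turning gouge lying on the bench, 345 mm long, 28 mm thick, along its x; point at the middle
- blank_mid (a point): Bystander: square wooden blank, 75 x 75 x 60 mm high; point at its centre
There are look-alikes about, which are no part of the job. Leave any green or yellow look-alike of the part that bears pot_centre alone.

How it is judged:
On the way, in this order (a step that is already met when the one before it is completed fails the run):
1. the pot is raised in the collar with its lugs above the ledges (horizontal distance between pot_centre and collar below 0.008 m and z of pot_centre in the frame of collar above -0.02 m).
2. the pot hangs by its lugs in the seats, let go (horizontal distance between pot_centre and collar below 0.008 m and z of pot_centre in the frame of collar between -0.028 and -0.021 m and angle between pot_centre's own z axis and vertical below 0.08 rad and contact force between pot and the fingers below 0.1 N and linear speed of pot below 0.03 m/s), for 0.3 s.
3. the blast gate is pulled open (value of joint gate above 0.058 m), for 0.1 s.
At the end, for the whole second after the job is handed in: the pot hangs at rest from its lugs in the seats: its centre within 8 mm of the collar's axis and 21 to 28 mm below the collar's lower edge, tilted less than 0.08 rad; the blast gate stands open by at least 58 of its 65 mm (horizontal distance between pot_centre and collar below 0.008 m and z of pot_centre in the frame of collar between -0.028 and -0.021 m and angle between pot_centre's own z axis and vertical below 0.08 rad and linear speed of pot below 0.03 m/s and value of joint gate above 0.058 m); the robot touches nothing.
It fails at once if the pot is tipped by more than 0.6 rad (angle between pot_centre's own z axis and vertical above 0.6 rad).
It fails at once if a bystander is moved by more than 25 mm (distance of any of spindle_mid, mallet_mid, gouge_mid, blank_mid from where it was at the start of the episode above 0.025 m).
It also fails if it takes over 67 s, if anything falls off the work surface, if the arm or the gripper's body presses on something with over 40 N, if the wrist force passes 120 N, or if a joint passes its speed limit or range.

### The arm

A 6-joint arm with a two-finger parallel gripper is mounted at the origin on the work surface. World frame = base frame: x ahead of the robot, y to its left, z up, the work surface at z = 0. Lengths are in m, angles in rad, forces in N, time in s.
With the tool pointing down it reaches from about 0.35 to 0.8 m from the base axis. Payload 7.3 kg.
Tool frame: the origin (TCP) lies between the finger pads; the fingertips stand 25 mm ahead of it and the grasp point (between the pads) lies 6 mm ahead of it (r.tip_extent is the distance from the TCP to the fingertips, in m); z points along the fingers, y is the direction in which the jaws open and shut (so a half turn about z gives the same grasp; the last joint's range is limited). The gripper opens to 85 mm and grips with 20 to 120 N. Pads are 22 mm wide; open, the fingers measure 114 mm over their backs; the gripper's body (76 mm by 85 mm) begins 54 mm behind the grasp point. The pads swing forward as they close: fully open they stand 13 mm farther back than shut.
Start: joints at [-1.306, 0.342, 1.524, -0, 1.275, -0.146], TCP at [0.21, -0.481, 0.256] pointing down, gripper open.
Joint ranges: [-2.53, 2.53], [-0.77, 2.02], [0.04, 2.7], [-1, 4.14], [0.28, 2.66], [-3.11, 3.11]. Speed limits (rad/s): [2.57, 2.57, 3.14, 3.14, 3.14, 3.14].

### API

Orientations are given as a unit quaternion [x, y, z, w].
In Python, from workcell import r, command_gripper, optics gives the robot as it stands. The module is installed in compiled form; this text tells all that it offers. Calls block until the motion is done:
- r.reach(position, orientation): joint-space move of the TCP to a pose.
- r.move_straight(position, orientation=None, speed=0.15, max_force=None): straight line of the TCP; orientation=None keeps the orientation; speed is the mean speed in m/s. With max_force (N) it stops when the force on the tool has changed by that much, and returns True; else False.
- r.movej(angles): joint-space move.
- command_gripper(opening, force=None): finger opening in m; force is the grip in N (None keeps the last); returns when the fingers have stopped.
- r.hold(seconds).
- r.solve_ik(position, orientation): joint angles nearest the present ones, or None.
- r.read_state(): the state.
- optics.get_image(name): name is "side" or "top"; returns (picture, depth): 384x512x3 uint8, red, green, blue; 384x512 float32, m along the optical axis (not along the pixel's ray), 0 where there is no reading.
- optics.camera_model(name): a dict with "K" (3x3 intrinsics, pixels), "R" (3x3) and "t" (3): a world point X has camera coordinates R X + t. Camera axes: x right, y down, z forward; pixel columns grow to the right and rows downward; lengths in m; the calibration is good to about 2 mm. A picture is of the moment at which its call begins. camera_model takes no time and is no camera call.
A pose or a line that the arm cannot do raises r.PlanningError and nothing moves.
- r.finish_job(): hands the job in, once; it reports no verdict.
The state is a dict: "time_s": time; "joint_positions": joint angles; "dq": joint speeds; "tau": joint torques, N m; "eef_pos": TCP position; "eef_rot": TCP orientation; "contact_force": force on the tool from outside, world axes, zero at the start; "torque": the same for the moment, N m; "grip_width": finger opening in m.
Only numpy, scipy, OpenCV 4.12 (cv2) and the standard library are available. Lean on these libraries where they do the work, as an engineer would, in place of code of your own. Each camera call takes 0.05 s, during which the arm holds its last target.

## Working session

There is one attempt and no reset: what is moved stays moved. The work goes in short steps, each a Python script; the robot and the scene stay as the last script left them, time stands still between calls to the robot, and variables do not carry over. Pictures are saved under pics/ and viewed, and the job is handed in when it is done.

```bash
mkdir -p pics; cat > h.py <<'E'
import numpy as np, cv2
from workcell import r, command_gripper, optics
def snap(n,f):
    im,d=optics.get_image(n); np.save(f'pics/{f}_d.npy',d); cv2.imwrite(f'pics/{f}.png',im[:,:,::-1]); return im,d
def crop(f,u0,v0,u1,v1,s,out):
    im=cv2.imread(f'pics/{f}.png')[v0:v1,u0:u1]; cv2.imwrite(f'pics/{out}.png',cv2.resize(im,None,fx=s,fy=s,interpolation=cv2.INTER_CUBIC))
def cloud(n,d):
    c=optics.camera_model(n);K,R,t=c['K'],np.array(c['R']),np.array(c['t'])
    v,u=np.mgrid[:384,:512]
    P=np.stack([(u-K[0][2])/K[0][0]*d,(v-K[1][2])/K[1][1]*d,d],-1)
    return (P-t)@R
E
python3 - <<'E'
from h import *
for n in('side','top'):
    snap(n,n+'0'); c=optics.camera_model(n); print(n,np.round(-np.array(c['R']).T@c['t'],3),np.round(c['K'],1).tolist(),np.round(c['R'],3).tolist())
print(r.read_state()['time_s'])
E
```

```text
side [0.48  0.945 0.986] [[361.1, 0.0, 251.1], [0.0, 361.1, 191.0], [0.0, 0.0, 1.0]] [[-0.999, -0.035, -0.01], [-0.017, 0.69, -0.724], [0.032, -0.723, -0.69]]
top [0.41  0.046 1.331] [[367.9, 0.0, 252.2], [0.0, 367.9, 190.9], [0.0, 0.0, 1.0]] [[0.028, -1.0, -0.01], [-0.996, -0.027, -0.08], [0.079, 0.012, -0.997]]
0.1
```

```bash
ls pics
```

```text
side0.png
side0_d.npy
top0.png
top0_d.npy
```

View pics/side0.png

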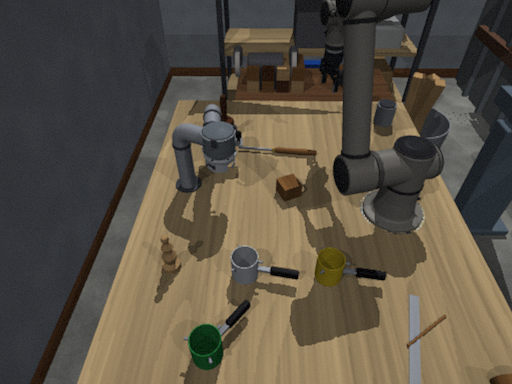

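View pics/top0.png

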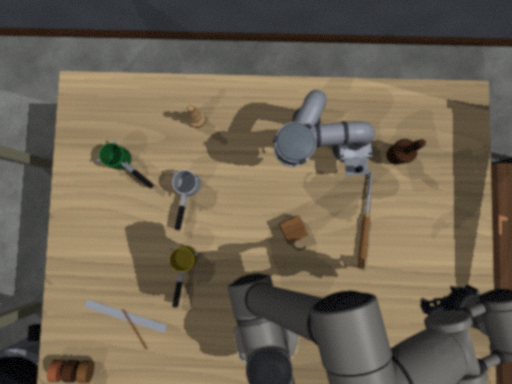

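```bash
python3 - <<'E'
from h import *
crop('side0',160,90,330,310,3.5,'c1') 
im=cv2.imread('pics/c1.png'); cv2.imwrite('pics/c1.png',im[:600] if 0 else cv2.resize(im,None,fx=.77,fy=.77))
crop('top0',160,80,440,280,2.8,'c2')
for n in('top','side'):
    d=np.load(f'pics/{n}0_d.npy'); np.save(f'pics/{n}0_P.npy',cloud(n,d))
P=np.load('pics/top0_P.npy')
for u,v in [(186,182),(180,215),(182,195),(295,143),(294,135),(310,150),(355,168),(352,150),(194,117),(293,228),(403,150),(366,210),(150,200)]: print(u,v,P[v,u].round(3))
P=np.load('pics/side0_P.npy')
for u,v in [(245,265),(280,272),(218,130),(188,182),(238,134),(168,262)]: print('s',u,v,P[v,u].round(3))
E
```

```text
186 182 [0.541 0.303 0.005]
180 215 [0.421 0.31  0.055]
182 195 [0.489 0.301 0.077]
295 143 [ 0.629 -0.058  0.312]
294 135 [ 0.651 -0.054  0.316]
310 150 [ 0.611 -0.1    0.31 ]
355 168 [ 0.591 -0.276  0.125]
352 150 [ 0.652 -0.267  0.118]
194 117 [0.76  0.27  0.084]
293 228 [ 0.387 -0.082  0.059]
403 150 [ 0.66  -0.442  0.102]
366 210 [ 0.457 -0.345  0.016]
150 200 [ 0.473  0.433 -0.003]
s 245 265 [0.533 0.266 0.007]
s 280 272 [0.423 0.321 0.054]
s 218 130 [ 0.629 -0.044  0.317]
s 188 182 [ 0.774 -0.099  0.033]
s 238 134 [ 0.583 -0.272  0.144]
s 168 262 [0.771 0.293 0.053]
```

View pics/c1.png

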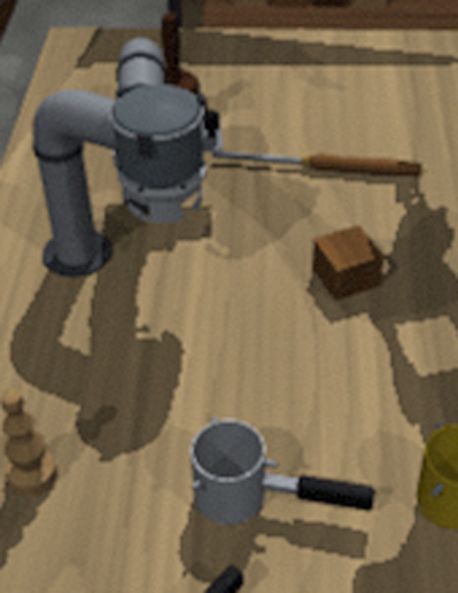

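View pics/c2.png

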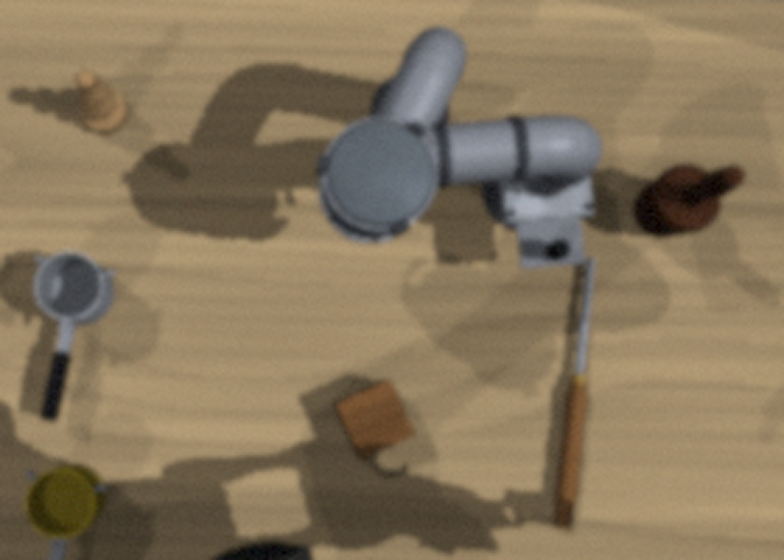

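```bash
cat > fit.py <<'E'
from h import *
from scipy.optimize import least_squares
def circ(p,r0=None):
    c=p.mean(0)
    f=least_squares(lambda q:np.hypot(p[:,0]-q[0],p[:,1]-q[1])-q[2],[*c,r0 or .05],loss='soft_l1',f_scale=.002)
    return f.x
E
python3 - <<'E'
from fit import *
for n in('top','side'):
    P=np.load(f'pics/{n}0_P.npy'); Q=P.reshape(-1,3)
    # chamber top
    m=(np.abs(Q[:,0]-.64)<.075)&(np.abs(Q[:,1]+.055)<.075)&(Q[:,2]>.311)&(Q[:,2]<.325)
    p=Q[m]; (cx,cy),rr=cv2.minEnclosingCircle(p[:,:2].astype(np.float32)); print(n,'chamber',m.sum(),cx.__round__(4),round(cy,4),round(rr,4),p[:,2].mean().round(4),p[:,:2].mean(0).round(4), p[:,:2].min(0).round(3),p[:,:2].max(0).round(3))
    # pipe
    m=(Q[:,0]>.55)&(Q[:,0]<.85)&(Q[:,1]>-.36)&(Q[:,1]<0.)&(Q[:,2]>.285)&(Q[:,2]<.302)
    p=Q[m];
    for s in p[::max(1,len(p)//12)]: pass
    print('pipe ridge n',m.sum(), 'inlet part', p[(p[:,1]<-.13)&(p[:,0]<.72)].mean(0).round(3) )
    a=p[(p[:,1]<-.13)&(p[:,0]<.70)]
    if len(a)>10: print('line', np.polyfit(a[:,1],a[:,0],1), a[:,1].min(),a[:,1].max())
    # pot rim
    m=(np.hypot(Q[:,0]-.54,Q[:,1]-.30)<.065)&(Q[:,2]>.086)&(Q[:,2]<.1)
    p=Q[m]; print('rim',m.sum(),circ(p[:,:2],.042).round(4),p[:,2].mean().round(4))
    # grip
    m=(np.abs(Q[:,0]-.42)<.08)&(np.abs(Q[:,1]-.31)<.04)&(Q[:,2]>.045)&(Q[:,2]<.066)
    p=Q[m]; 
    print('handle',m.sum(),p.mean(0).round(4),p.min(0).round(3),p.max(0).round(3),'line y(x)',np.polyfit(p[:,0],p[:,1],1).round(4))
    # knob
    m=(Q[:,0]>.54)&(Q[:,0]<.66)&(Q[:,1]>-.33)&(Q[:,1]<-.22)&(Q[:,2]>.135)&(Q[:,2]<.155)
    p=Q[m]; print('knob',m.sum(),p.mean(0).round(4),p.min(0).round(3),p.max(0).round(3))
E
python3 - <<'E'
from h import *
crop('top0',320,110,400,190,7,'c3')
P=np.load('pics/top0_P.npy')
for v in range(156,180,3): print(v,[tuple((P[v,u]*1000).astype(int)) for u in range(340,374,5)])
E
```

```text
top chamber 720 0.6365 -0.0596 0.0636 0.3139 [ 0.6358 -0.0595] [ 0.576 -0.111] [0.687 0.002]
pipe ridge n 1220 inlet part [ 0.673 -0.193  0.291]
line [-0.11517841  0.65041694] -0.26611940131894035 -0.1300045999657912
rim 76 [0.5358 0.2913 0.0402] 0.0914
handle 192 [0.4275 0.3087 0.0535] [0.372 0.273 0.045] [0.499 0.326 0.063] line y(x) [-0.1941  0.3916]
knob 60 [ 0.6036 -0.2818  0.1449] [ 0.578 -0.298  0.136] [ 0.659 -0.256  0.152]
side chamber 370 0.6325 -0.0586 0.0638 0.314 [ 0.6309 -0.0552] [ 0.572 -0.106] [0.685 0.005]
pipe ridge n 488 inlet part [ 0.669 -0.19   0.292]
line [-0.10985975  0.64770481] -0.2575571972389039 -0.1300331722685815
rim 132 [0.5314 0.2934 0.0403] 0.0913
handle 281 [0.4287 0.3133 0.0534] [0.365 0.274 0.045] [0.499 0.33  0.066] line y(x) [-0.1684  0.3855]
knob 24 [ 0.5813 -0.2826  0.1431] [ 0.572 -0.299  0.135] [ 0.592 -0.272  0.15 ]
156 [(np.int64(633), np.int64(-230), np.int64(103)), (np.int64(631), np.int64(-244), np.int64(117)), (np.int64(632), np.int64(-261), np.int64(115)), (np.int64(632), np.int64(-277), np.int64(115)), (np.int64(632), np.int64(-293), 
[... 1767 characters left out ...]
9), np.int64(-362), np.int64(1))]
174 [(np.int64(586), np.int64(-255), np.int64(-2)), (np.int64(586), np.int64(-272), np.int64(0)), (np.int64(572), np.int64(-263), np.int64(109)), (np.int64(573), np.int64(-280), np.int64(108)), (np.int64(587), np.int64(-326), np.int64(3)), (np.int64(588), np.int64(-344), np.int64(1)), (np.int64(586), np.int64(-358), np.int64(17))]
177 [(np.int64(575), np.int64(-255), np.int64(-2)), (np.int64(575), np.int64(-273), np.int64(-1)), (np.int64(576), np.int64(-292), np.int64(-5)), (np.int64(577), np.int64(-310), np.int64(-5)), (np.int64(409), np.int64(46), np.int64(1330)), (np.int64(578), np.int64(-347), np.int64(-7)), (np.int64(575), np.int64(-357), np.int64(18))]
```

View pics/c3.png

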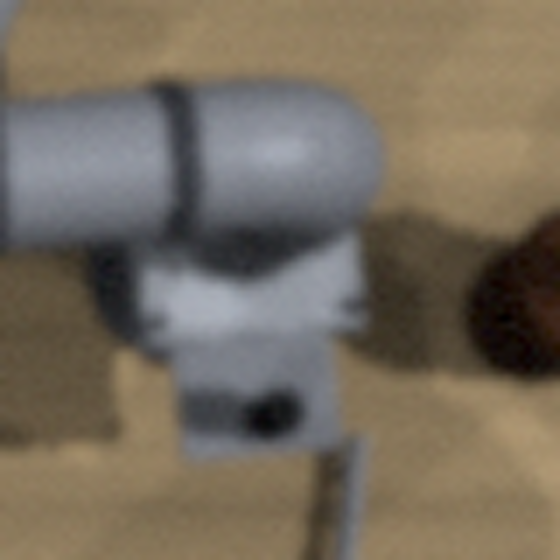

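```bash
cat > edge.py <<'E'
from fit import *
from scipy.ndimage import map_coordinates, gaussian_filter
def proj(n,X):
    c=optics.camera_model(n); Y=np.asarray(X)@np.array(c['R']).T+c['t']; K=c['K']
    return np.stack([K[0][0]*Y[:,0]/Y[:,2]+K[0][2],K[1][1]*Y[:,1]/Y[:,2]+K[1][2]],1)
def circfit(n,f,c0,z,rad,span=.012,angs=None):
    """fit centre of known horizontal circle to image edges (gradient along the outward normal)"""
    im=cv2.imread(f'pics/{f}.png').astype(float); g=[gaussian_filter(im[:,:,k],.7) for k in range(3)]
    a=np.linspace(0,2*np.pi,180,endpoint=False) if angs is None else angs
    C=np.stack([np.cos(a),np.sin(a)],1)
    def score(q):
        X=lambda rr:np.c_[q[0]+rr*C[:,0],q[1]+rr*C[:,1],np.full(len(a),z)]
        i=proj(n,X(rad-.003)); o=proj(n,X(rad+.003))
        s=np.sqrt(sum((map_coordinates(k,[i[:,1],i[:,0]],order=1)-map_coordinates(k,[o[:,1],o[:,0]],order=1))**2 for k in g))
        return np.minimum(s,60).mean()
    gr=np.arange(-span,span+1e-9,.001)
    S=np.array([[score((c0[0]+dx,c0[1]+dy)) for dy in gr] for dx in gr])
    i=np.unravel_index(S.argmax(),S.shape)
    w=np.exp((S-S.max())/1.0); 
    return c0[0]+(w.sum(1)*gr).sum()/w.sum(), c0[1]+(w.sum(0)*gr).sum()/w.sum(), S.max()
E
python3 - <<'E'
from edge import *
for n in('top','side'):
    print(n,'chamber',np.round(circfit(n,n+'0',(.631,-.053),.316,.055),4),'pot',np.round(circfit(n,n+'0',(.533,.292),.092,.042),4))
    Q=np.load(f'pics/{n}0_P.npy').reshape(-1,3)
    for nm,c in (('outlet',(.775,-.12)),('inlet',(.68,-.27))):
      for lo,hi in((.02,.1),(.1,.2)):
        m=(np.hypot(Q[:,0]-c[0],Q[:,1]-c[1])<.06)&(Q[:,2]>lo)&(Q[:,2]<hi); p=Q[m]
        if len(p)<15: print(nm,len(p));continue
        f=least_squares(lambda q:np.hypot(p[:,0]-q[0],p[:,1]-q[1])-.032,c,loss='soft_l1',f_scale=.003)
        print(n,nm,lo,len(p),f.x.round(4),(f.cost/len(p))**.5)
    # chamber side wall
    m=(np.hypot(Q[:,0]-.631,Q[:,1]+.053)<.075)&(Q[:,2]>.23)&(Q[:,2]<.30)&((Q[:,1]+.053)>-.2*(Q[:,0]-.63)); p=Q[m]
    f=least_squares(lambda q:np.hypot(p[:,0]-q[0],p[:,1]-q[1])-.055,(.631,-.053),loss='soft_l1',f_scale=.003); print('wall',len(p),f.x.round(4))
E
```

```text
top chamber [ 0.6301 -0.0582 29.5788] pot [ 0.5347  0.2984 34.0991]
outlet 0
outlet 1
inlet 8
top inlet 0.1 415 [ 0.6651 -0.2778] 0.004755591633301778
wall 60 [ 0.6385 -0.0585]Traceback (most recent call last):
  File "<stdin>", line 3, in <module>
  File "edge.py", line 17, in circfit
    S=np.array([[score((c0[0]+dx,c0[1]+dy)) for dy in gr] for dx in gr])
                 ~~~~~^^^^^^^^^^^^^^^^^^^^^
  File "edge.py", line 13, in score
    i=proj(n,X(rad-.003)); o=proj(n,X(rad+.003))
                             ~~~~^^^^^^^^^^^^^^^
  File "edge.py", line 4, in proj
    c=optics.camera_model(n); Y=np.asarray(X)@np.array(c['R']).T+c['t']; K=c['K']
ValueError: time passes only in moves, steps and waits
```

```bash
python3 - <<'E'
from h import *
import pickle
pickle.dump({n:optics.camera_model(n) for n in('top','side')},open('cam.pkl','wb'))
E
sed -i "s/c=optics.camera_model(n); Y/c=CAM[n]; Y/; 2i import pickle\nCAM=pickle.load(open('cam.pkl','rb'))" edge.py
sed -i "s/c=optics.camera_model(n);K/import pickle; c=pickle.load(open('cam.pkl','rb'))[n];K/" h.py
cat > run1.py <<'E'
from edge import *
for n in('top','side'):
    print(n,'chamber',np.round(circfit(n,n+'0',(.631,-.056),.316,.055),4),'pot',np.round(circfit(n,n+'0',(.534,.297),.092,.042),4))
    Q=np.load(f'pics/{n}0_P.npy').reshape(-1,3)
    for nm,c in (('outlet',(.775,-.12)),('inlet',(.68,-.27))):
      for lo,hi in((.02,.1),(.1,.2)):
        m=(np.hypot(Q[:,0]-c[0],Q[:,1]-c[1])<.06)&(Q[:,2]>lo)&(Q[:,2]<hi); p=Q[m]
        if len(p)<15: print(nm,len(p));continue
        f=least_squares(lambda q:np.hypot(p[:,0]-q[0],p[:,1]-q[1])-.032,c,loss='soft_l1',f_scale=.003)
        print(n,nm,lo,len(p),f.x.round(4),(f.cost/len(p))**.5)
    # chamber side wall
    m=(np.hypot(Q[:,0]-.631,Q[:,1]+.053)<.075)&(Q[:,2]>.23)&(Q[:,2]<.30)&((Q[:,1]+.053)>-.2*(Q[:,0]-.63)); p=Q[m]
    f=least_squares(lambda q:np.hypot(p[:,0]-q[0],p[:,1]-q[1])-.055,(.631,-.053),loss='soft_l1',f_scale=.003); print('wall',len(p),f.x.round(4))
E
python3 run1.py
```

```text
top chamber [ 0.6302 -0.0584 29.5788] pot [ 0.5347  0.2984 34.0991]
outlet 0
outlet 1
inlet 8
top inlet 0.1 415 [ 0.6651 -0.2778] 0.004755591633301778
wall 60 [ 0.6385 -0.0585]
side chamber [ 0.6288 -0.0477 28.7514] pot [ 0.5326  0.2969 50.1622]
side outlet 0.02 253 [ 0.7805 -0.1295] 0.0012399225062573458
side outlet 0.1 356 [ 0.7805 -0.1291] 0.0011994839548058287
inlet 0
inlet 0
wall 534 [ 0.6329 -0.0603]
```

```bash
cat > ov.py <<'E'
from edge import *
def overlay(n,f,circs,box,s,out,pts=()):
    u0,v0,u1,v1=box
    im=cv2.resize(cv2.imread(f'pics/{f}.png')[v0:v1,u0:u1],None,fx=s,fy=s,interpolation=cv2.INTER_CUBIC)
    a=np.linspace(0,2*np.pi,120)
    for (x,y,z,rr,col) in circs:
        p=proj(n,np.c_[x+rr*np.cos(a),y+rr*np.sin(a),np.full(120,z)])
        cv2.polylines(im,[np.int32(((p-[u0,v0]+.5)*s).round())],True,col,1)
    for (X,col) in pts:
        q=(proj(n,[X])[0]-[u0,v0]+.5)*s; cv2.circle(im,tuple(int(i) for i in q.round()),3,col,-1)
    return im
E
python3 - <<'E'
from ov import *
x,y=.632,-.059
psi=np.radians(6.1); c,s=np.cos(psi),np.sin(psi)
L=lambda a,b,z:(x+c*a-s*b,y+s*a+c*b,z)
C=[(x,y,.316,.055,(0,255,0)),(x,y,.217,.058,(0,0,255)),(x,y,.165,.051,(255,0,0)),(*L(22,-220,0)[:2],0,.032,(0,0,0))]
L=lambda a,b,z:(x+c*a/1e3-s*b/1e3,y+s*a/1e3+c*b/1e3,z)
o=L(140,-85,0); C[3]=(o[0],o[1],.02,.032,(255,255,0))
k=L(-73,-220,.146); C.append((*k,.012,(0,0,255)))
nt=50; P=[(L(-51*np.cos(np.radians(50)),51*np.sin(np.radians(50)),.165),(0,255,255)),(L(-51,0,.169),(255,0,255))]
a=overlay('side','side0',C,(165,95,265,205),5.4,'a',P); b=overlay('top','top0',C,(265,85,385,185),4.5,'b',P)
cv2.imwrite('pics/o1.png',a); cv2.imwrite('pics/o2.png',b)
E
```

```text
(no output)
```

View pics/o1.png

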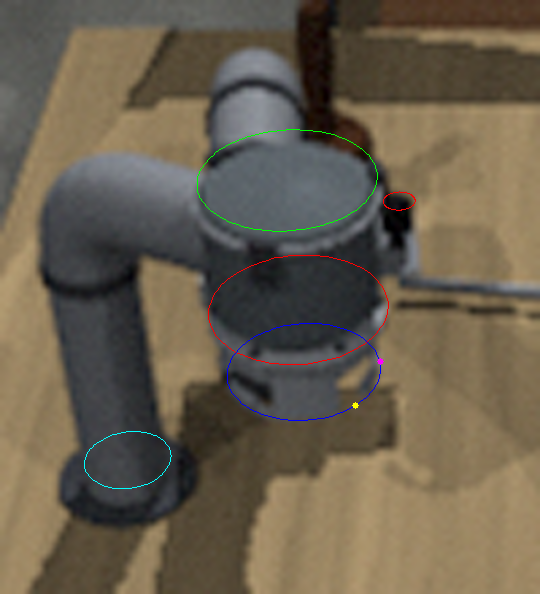

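View pics/o2.png

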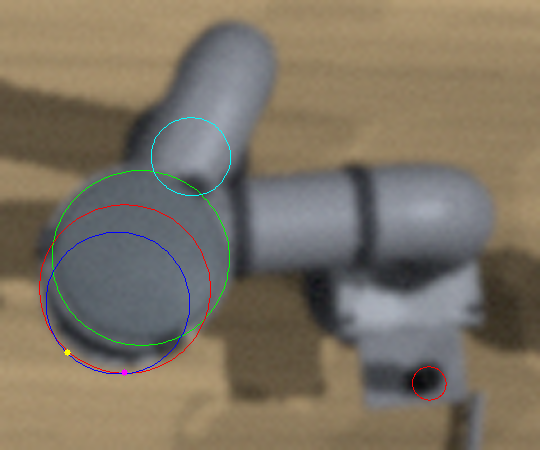

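```bash
cat > g.py <<'E'
from ov import *
from scipy.spatial.transform import Rotation as Rot
def ray(n,u,v,z):
    c=CAM[n];K,R,t=c['K'],np.array(c['R']),np.array(c['t'])
    d=R.T@np.array([(u-K[0][2])/K[0][0],(v-K[1][2])/K[1][1],1]); o=-R.T@t
    return o+d*(z-o[2])/d[2]
def quat(th,flip=0):
    """tool down, tool x along world heading th (handle direction), jaws across"""
    x=np.array([np.cos(th),np.sin(th),0])*(-1 if flip else 1); z=np.array([0,0,-1.]); return Rot.from_matrix(np.c_[x,np.cross(z,x),z]).as_quat()
POT=np.array([.5337,.2977]); TRAP=np.array([.631,-.0585]); PSI=np.radians(6.1)
E
python3 - <<'E'
from g import *
for n,a,b in(('top',(177.1,228.6),(182.5,205.7)),('side',(298,274.4),(271.3,270.7))):
    A=ray(n,*a,.056);B=ray(n,*b,.056); d=A-B; e=A[:2]-POT
    print(n,A.round(4),B.round(4),np.degrees(np.arctan2(d[1],d[0])),np.degrees(np.arctan2(e[1],e[0])),np.hypot(*e))
crop('top0',160,160,210,240,7.5,'c4'); crop('side0',215,240,315,300,8,'c5')
H=np.radians(170)
for fl in(0,1):
  for th,c in ((H,POT),(PSI+np.radians(130),TRAP),(PSI+np.pi,TRAP)):
    for z in(.048,.15):
      p=[*(c+.125*np.array([np.cos(th),np.sin(th)])),z]; q=r.solve_ik(p,quat(th,fl)); print(fl,np.degrees(th).round(),None if q is None else np.round(q,2))
E
```

```text
top [0.3738 0.3174 0.056 ] [0.4534 0.3022 0.056 ] 169.12341915943864 172.96020735775943 0.16108026474578258
side [0.3695 0.3289 0.056 ] [0.4495 0.3181 0.056 ] 172.29354812143006 169.2442940312189 0.16717681534858717
0 170.0 [ 0.51  0.6   1.78 -0.    0.77 -0.88]
0 170.0 [ 0.51  0.44  1.69 -0.    1.01 -0.88]
0 136.0 [-0.09  0.62  1.72 -0.    0.8  -0.89]
0 136.0 [-0.09  0.48  1.63 -0.    1.04 -0.89]
0 186.0 [-0.29  0.59  1.8  -0.    0.76 -1.97]
0 186.0 [-0.29  0.43  1.71 -0.    1.   -1.97]
1 170.0 [ 0.51  0.6   1.78 -0.    0.77  2.26]
1 170.0 [ 0.51  0.44  1.69 -0.    1.01  2.26]
1 136.0 [-0.09  0.62  1.72 -0.    0.8   2.25]
1 136.0 [-0.09  0.48  1.63 -0.    1.04  2.25]
1 186.0 [-0.29  0.59  1.8  -0.    0.76  1.17]
1 186.0 [-0.29  0.43  1.71 -0.    1.    1.17]
```

View pics/c4.png

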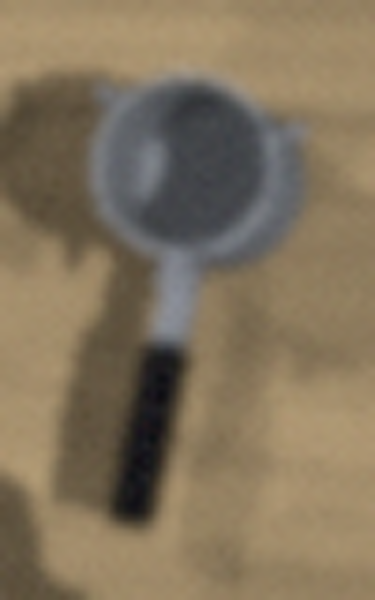

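View pics/c5.png

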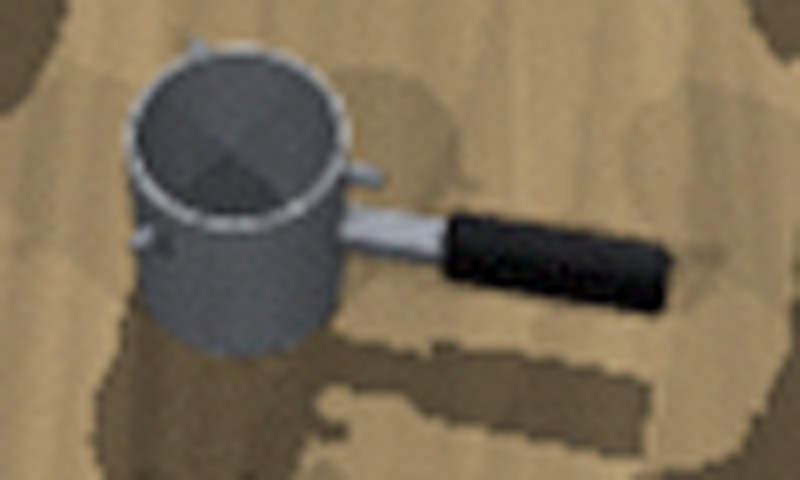

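```bash
cat > s1.py <<'E'
from g import *
th=np.radians(170.6); g=POT+.125*np.array([np.cos(th),np.sin(th)]); q=quat(th)
r.reach([.19,-.41,.38],r.read_state()['eef_rot'])
r.reach([*g,.30],q); command_gripper(.06)
r.move_straight([*g,.12],q,speed=.3)
print(r.move_straight([*g,.049],q,speed=.1,max_force=15))
s=r.read_state(); print(s['time_s'],s['eef_pos'],s['contact_force'],s['grip_width'],g)
snap('side','side1'); snap('top','top1'); crop('side1',205,200,335,310,5.5,'c6')
E
python3 s1.py
```

```text
False
5.4167 [0.41086735 0.31840575 0.04971311] [-0.45710255 -0.08898584  0.45401201] 0.05986890844869375 [0.41037848 0.31811575]
```

View pics/c6.png

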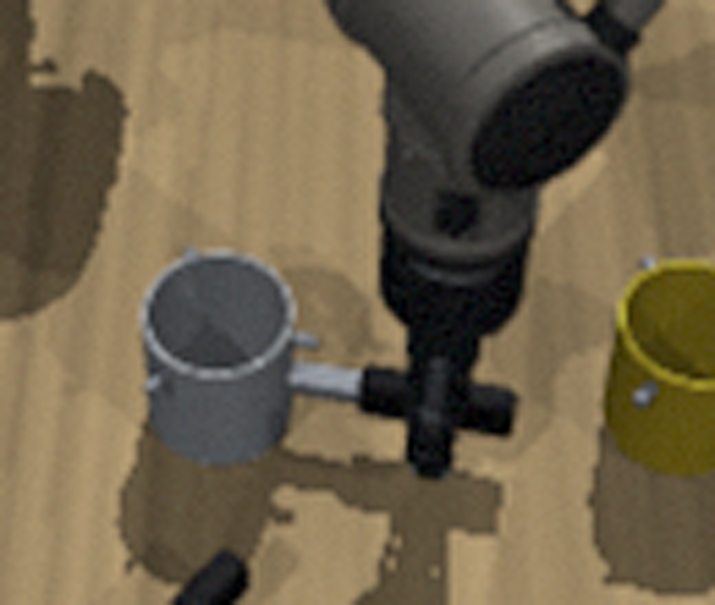

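```bash
cat > s2.py <<'E'
from g import *
command_gripper(0.0,force=100)
s=r.read_state(); p=s['eef_pos']; print(s['grip_width'],p)
r.move_straight([p[0],p[1],p[2]+.04],speed=.08); 
s=r.read_state(); print(s['time_s'],s['eef_pos'],s['contact_force'],s['torque'],Rot.from_quat(s['eef_rot']).as_matrix().round(3).tolist())
snap('side','side2'); snap('top','top2'); crop('side2',205,200,335,310,5.5,'c7')
for n in('top','side'): print(n,np.round(circfit(n,n+'2',POT,.132,.042),4))
P=cloud('side',np.load('pics/side2_d.npy')).reshape(-1,3)
m=(np.hypot(P[:,0]-POT[0],P[:,1]-POT[1])<.055)&(P[:,2]>.12)&(P[:,2]<.15); p=P[m]; print(len(p),np.linalg.lstsq(np.c_[p[:,:2]-POT,np.ones(len(p))],p[:,2],rcond=None)[0])
E
python3 s2.py
```

```text
0.01866842244473678 [0.41051794 0.31824734 0.04928354]
6.6167 [0.41019185 0.31806617 0.0890253 ] [-0.81836547 -0.21215399 -2.39939046] [ 0.06575068  0.22393702 -0.036092  ] [[-0.987, 0.163, -0.001], [0.163, 0.987, -0.0], [0.001, -0.0, -1.0]]
top [ 0.5338  0.2994 34.1079]
side [ 0.5321  0.2995 47.9496]
211 [ 0.00098673 -0.0107686   0.1274959 ]
```

View pics/c7.png

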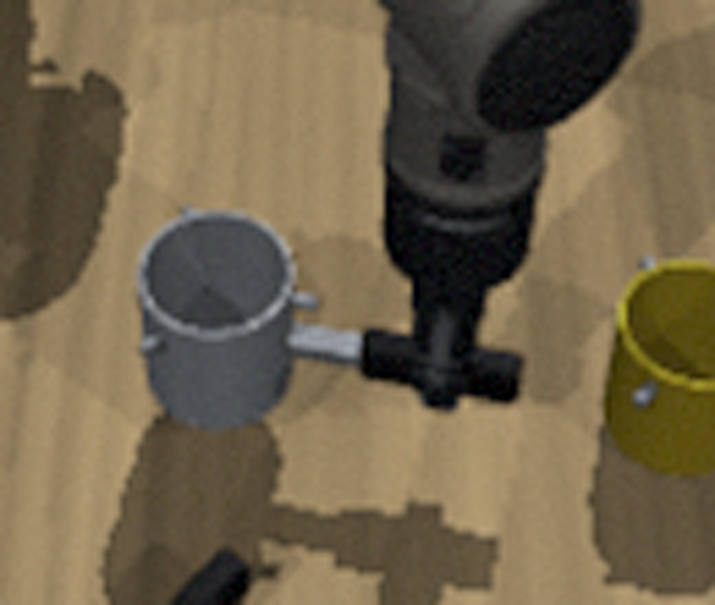

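```bash
cat >> g.py <<'E'
D=.1245
def tcp(c,thdeg,zc):
    th=np.radians(thdeg)
    return [c[0]+D*np.cos(th),c[1]+D*np.sin(th),zc+.0033],quat(th)
E
cat > s3.py <<'E'
from g import *
th=np.degrees(PSI)+130
p,q=tcp(TRAP,th,.088); r.move_straight(p,q,speed=.15)
s=r.read_state(); print(s['time_s'],s['eef_pos'],p,s['contact_force'])
snap('side','side3'); snap('top','top3')
crop('side3',170,90,280,210,5,'c8'); crop('top3',230,80,390,220,4,'c9')
E
python3 s3.py
```

```text
8.9917 [0.54107815 0.0283619  0.09129701] [np.float64(0.5412913865957989), np.float64(0.02782852762033871), 0.09129999999999999] [ 0.27506152 -0.19574247 -1.67395308]
```

View pics/c8.png

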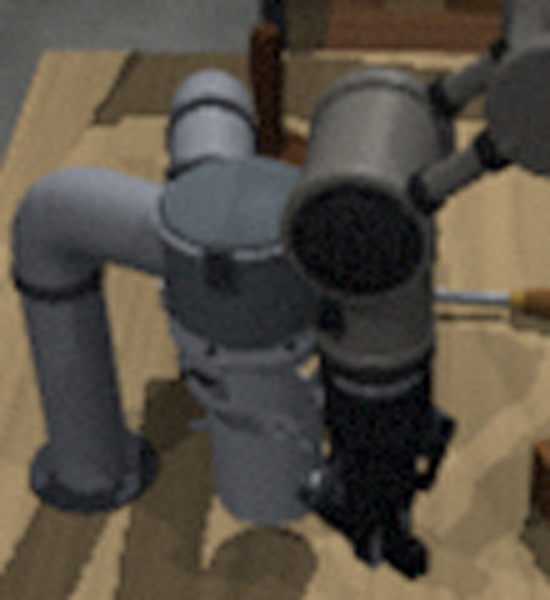

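View pics/c9.png

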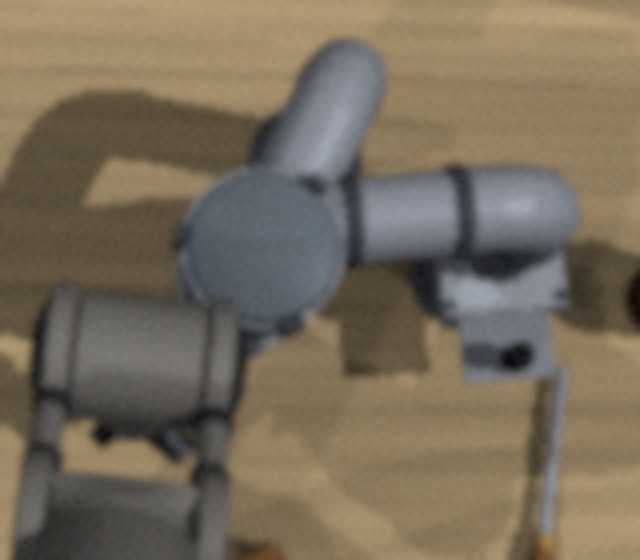

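```bash
python3 - <<'E'
from g import *
P=cloud('side',np.load('pics/side3_d.npy')).reshape(-1,3)
def wall(r0,lo,hi,c,rad):
    d=P[:,:2]-c; a=np.degrees(np.arctan2(d[:,1],d[:,0]))
    m=(np.abs(np.hypot(*d.T)-rad)<.012)&(P[:,2]>lo)&(P[:,2]<hi)&(a>50)&(a<115); p=P[m]
    for _ in range(3):
        f=least_squares(lambda q:np.hypot(p[:,0]-q[0],p[:,1]-q[1])-rad,c,loss='soft_l1',f_scale=.002)
    print(r0,len(p),f.x.round(4),(2*f.cost/len(p))**.5)
wall('chamber',.23,.305,TRAP,.055)
wall('collar',.168,.207,TRAP,.051)
wall('pot',.05,.105,TRAP,.042)
P2=cloud('top',np.load('pics/top3_d.npy')).reshape(-1,3)
for Q in(P,P2):
    d=Q[:,:2]-TRAP; e=np.array([np.cos(np.radians(136)),np.sin(np.radians(136))]); l=d@e
    R=np.hypot(*d.T); lat=d@np.array([-e[1],e[0]])
    for lo in np.arange(.16,.5,.04):
        m=(Q[:,2]>lo)&(Q[:,2]<lo+.04)&(l>.064)&(R<.3)&(abs(lat)<.12)
        if m.sum()>3: print(lo.round(2),m.sum(),R[m].min().round(4),l[m].min().round(3))
E
```

```text
chamber 300 [ 0.6315 -0.06  ] 0.002221481910224677
collar 104 [ 0.632  -0.0604] 0.0015990057416576623
pot 110 [ 0.6258 -0.062 ] 0.0015566984375829365
0.16 167 0.1173 0.113
0.2 226 0.1054 0.102
0.24 213 0.0988 0.096
0.28 235 0.1069 0.103
0.32 105 0.1448 0.129
0.36 390 0.0652 0.065
0.4 945 0.0683 0.065
0.44 473 0.1656 0.144
0.48 677 0.1754 0.151
0.16 45 0.1231 0.112
0.2 13 0.1348 0.13
0.24 23 0.1418 0.137
0.28 4 0.1512 0.149
0.32 8 0.1492 0.145
0.36 179 0.0659 0.065
0.4 1613 0.0652 0.064
0.44 67 0.1587 0.139
0.48 833 0.1701 0.146
```

```bash
python3 - <<'E'
from g import *
C=[(*TRAP,.042,.042,(0,255,0)),(*TRAP,.134,.042,(0,255,0)),(*TRAP,.165,.051,(255,0,0)),(*TRAP,.316,.055,(0,255,255)),(*TRAP,.217,.058,(0,0,255))]
cv2.imwrite('pics/o3.png',overlay('side','side3',C,(185,110,255,205),6.3,'a'))
im=cv2.imread('pics/side3.png')[110:205,185:255]; cv2.imwrite('pics/o4.png',cv2.resize(im,None,fx=6.3,fy=6.3,interpolation=cv2.INTER_CUBIC))
E
```

```text
(no output)
```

View pics/o3.png

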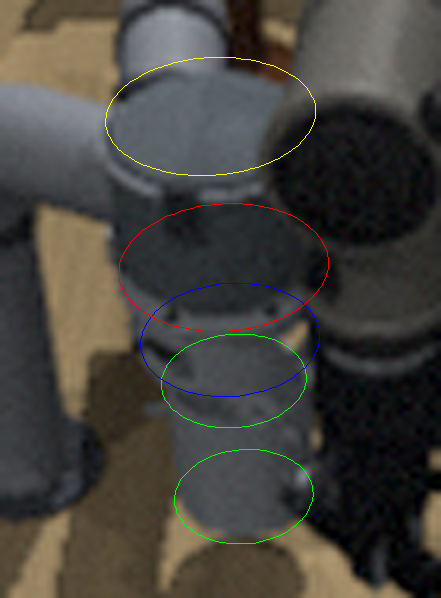

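View pics/o4.png

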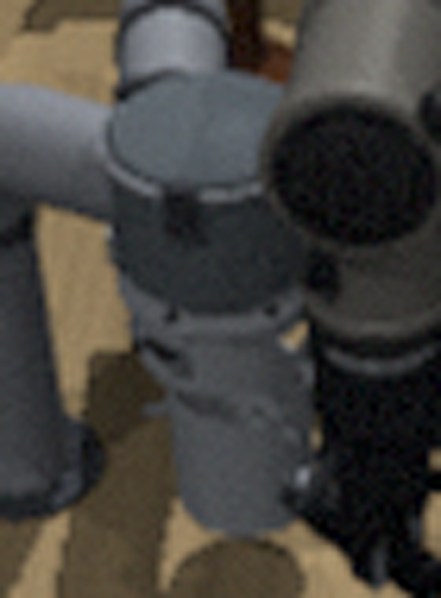

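```bash
python3 - <<'E'
from g import *
for n in('side','top'):
    P=np.load(f'pics/{n}0_P.npy').reshape(-1,3); d=P[:,:2]-TRAP; R=np.hypot(*d.T); a=np.degrees(np.arctan2(d[:,1],d[:,0]))
    sel=(a>20)&(a<170) if n=='side' else (a>120)|(a<-120)
    for lo in np.arange(.14,.34,.01):
        m=sel&(P[:,2]>lo)&(P[:,2]<lo+.01)&(R<.08)
        if m.sum()>5: print(n,lo.round(3),m.sum(),np.percentile(R[m],[10,50,90]).round(4))
    # refined collar
    m=(P[:,2]>.168)&(P[:,2]<.200)&(R<.07)&sel; p=P[m]
    if m.sum()>20:
        f=least_squares(lambda q:np.hypot(p[:,0]-q[0],p[:,1]-q[1])-.051,TRAP,loss='soft_l1',f_scale=.002); print(n,'collar',f.x.round(4),m.sum())
E
```

```text
side 0.16 20 [0.0462 0.0487 0.0507]
side 0.17 50 [0.0461 0.0493 0.0511]
side 0.18 27 [0.047  0.0488 0.0515]
side 0.19 41 [0.0478 0.0496 0.051 ]
side 0.2 29 [0.0485 0.0498 0.0524]
side 0.21 130 [0.0436 0.0536 0.0569]
side 0.22 23 [0.0498 0.0517 0.0556]
side 0.23 68 [0.0509 0.0529 0.0548]
side 0.24 72 [0.0508 0.0531 0.0552]
side 0.25 76 [0.0513 0.0534 0.055 ]
side 0.26 69 [0.0508 0.0532 0.0553]
side 0.27 71 [0.0508 0.053  0.0546]
side 0.28 75 [0.051  0.0536 0.0604]
side 0.29 59 [0.0517 0.0544 0.0616]
side 0.3 143 [0.0476 0.0532 0.0589]
side 0.31 202 [0.0171 0.035  0.0487]
side collar [ 0.6316 -0.0605] 129
top 0.21 41 [0.0481 0.0507 0.053 ]
top 0.22 11 [0.0488 0.0498 0.0518]
top 0.23 12 [0.0491 0.0494 0.0504]
top 0.24 13 [0.049  0.0494 0.0496]
top 0.25 13 [0.0489 0.0494 0.0501]
top 0.26 14 [0.0488 0.0494 0.0501]
top 0.27 12 [0.0489 0.0495 0.0499]
top 0.3 171 [0.0368 0.0478 0.0526]
top 0.31 240 [0.0138 0.0307 0.0444]
```

```bash
python3 - <<'E'
from g import *
# silhouettes: pot bottom front arc, before (side0, on bench, truth check) and now
a=np.radians(np.arange(20,140,2))
print('bench bottom side0',np.round(circfit('side','side0',POT,.0,.042,angs=np.radians(np.arange(0,140,2))),4))
print('lifted bottom side2',np.round(circfit('side','side2',POT,.04,.042,angs=np.radians(np.arange(0,140,2))),4))
print('now',np.round(circfit('side','side3',TRAP,.042,.042,angs=np.radians(np.arange(20,125,2))),4))
def wall(f,lo,hi,c,rad,a0,a1):
    P=cloud('side',np.load(f'pics/{f}_d.npy')).reshape(-1,3)
    c=np.array(c)
    for _ in range(4):
        d=P[:,:2]-c; an=np.degrees(np.arctan2(d[:,1],d[:,0])); m=(np.abs(np.hypot(*d.T)-rad)<.009)&(P[:,2]>lo)&(P[:,2]<hi)&(an>a0)&(an<a1); p=P[m]
        c=least_squares(lambda q:np.hypot(p[:,0]-q[0],p[:,1]-q[1])-rad,c,loss='soft_l1',f_scale=.002).x
    print(f,rad,len(p),c.round(4))
wall('side0',.01,.065,POT,.042,10,150);wall('side2',.05,.105,POT,.042,10,150)
wall('side3',.05,.105,TRAP,.042,10,150);wall('side3',.05,.105,TRAP,.042,50,115)
wall('side0',.01,.065,POT,.042,50,115)
wall('side3',.168,.207,TRAP,.051,10,150);wall('side0',.168,.207,TRAP,.051,10,150);wall('side0',.168,.207,TRAP,.051,50,115)
E
```

```text
bench bottom side0 [ 0.5353  0.29   26.505 ]
lifted bottom side2 [ 0.5328  0.2922 36.1931]
now [ 0.6275 -0.064  30.6467]
side0 0.042 240 [0.5312 0.2916]
side2 0.042 257 [0.5313 0.2936]
side3 0.042 197 [ 0.6263 -0.062 ]
side3 0.042 127 [ 0.6257 -0.062 ]
side0 0.042 145 [0.5312 0.2917]
side3 0.051 150 [ 0.6314 -0.0604]
side0 0.051 147 [ 0.6313 -0.0603]
side0 0.051 103 [ 0.6321 -0.0602]
```

```bash
cat > s4.py <<'E'
from g import *
T=np.array([.6345,-.0603]); th=np.degrees(PSI)+130
def st(l):
    s=r.read_state(); print(l,round(s['time_s'],2),s['eef_pos'].round(4) if hasattr(s['eef_pos'],'round') else np.round(s['eef_pos'],4),np.round(s['contact_force'],2),np.round(s['torque'],2))
p,q=tcp(T,th,.088); r.move_straight(p,q,speed=.03); st('a')
p,q=tcp(T,th,.113); r.move_straight(p,q,speed=.06,max_force=8); st('b')
p,q=tcp(T,th,.127); print(r.move_straight(p,q,speed=.03,max_force=6)); st('c')
snap('side','side4'); crop('side4',185,110,255,205,6.3,'c10')
E
python3 s4.py
```

```text
a 9.38 [0.545  0.026  0.0913] [-0.31  0.1  -2.77] [ 0.2   0.19 -0.01]
b 9.94 [0.5448 0.026  0.1166] [-0.32 -0.26 -2.11] [ 0.21  0.17 -0.09]
False
c 10.56 [0.5449 0.026  0.1304] [-0.61 -0.04 -1.66] [ 0.13  0.19 -0.01]
```

View pics/c10.png

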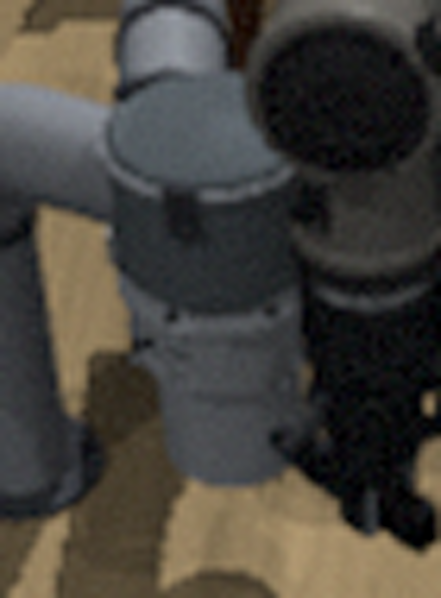

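```bash
cat > s5.py <<'E'
from g import *
T=np.array([.6345,-.0603]); th=np.degrees(PSI)+130
def st(l):
    s=r.read_state(); print(l,round(s['time_s'],2),np.round(s['eef_pos'],4),np.round(s['contact_force'],2),np.round(s['torque'],2))
for z in(.135,.142,.152):
    p,q=tcp(T,th,z); h=r.move_straight(p,q,speed=.04,max_force=8); st((z,h))
    if h: break
snap('side','side5'); crop('side5',185,110,255,205,6.3,'c11')
E
python3 s5.py
```

```text
(0.135, False) 10.96 [0.545  0.026  0.1387] [ 0.2  -0.21 -2.32] [ 0.18  0.11 -0.  ]
(0.142, False) 11.28 [0.545  0.026  0.1457] [ 0.02 -0.86 -2.67] [0.11 0.12 0.05]
(0.152, False) 11.68 [0.545  0.026  0.1556] [ 0.06  0.07 -1.89] [0.14 0.16 0.04]
```

View pics/c11.png

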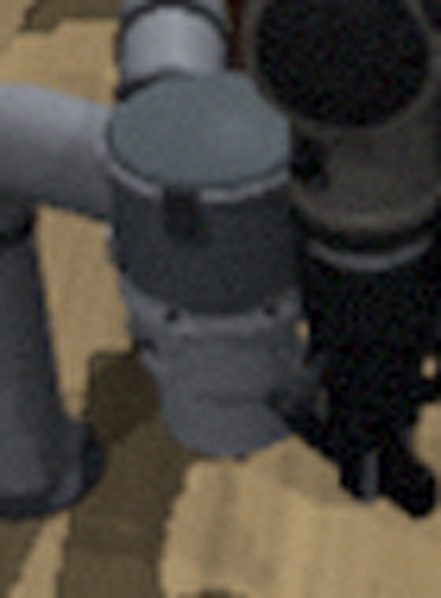

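```bash
cat > s6.py <<'E'
from g import *
T=np.array([.6345,-.0603])
def st(l):
    s=r.read_state(); print(l,round(s['time_s'],2),np.round(s['eef_pos'],4),np.round(s['contact_force'],2),np.round(s['torque'],2))
for a in range(8,49,8):
    p,q=tcp(T,np.degrees(PSI)+130+a,.152); h=r.move_straight(p,q,speed=.05,max_force=10); st((a,h))
    if h: break
snap('side','side6'); crop('side6',165,90,285,205,5,'c12')
snap('top','top6'); crop('top6',230,80,390,220,4,'c13')
E
python3 s6.py
```

```text
(8, False) 12.23 [0.5337 0.0127 0.1553] [ 0.23  0.49 -2.56] [ 0.11  0.14 -0.01]
(16, False) 12.73 [ 0.5247 -0.0019  0.1553] [-0.43  0.05 -1.49] [0.09 0.13 0.02]
(24, False) 13.23 [ 0.5176 -0.0177  0.1553] [ 0.3  -0.28 -2.49] [ 0.07  0.21 -0.04]
(32, False) 13.73 [ 0.5128 -0.0344  0.1553] [-0.38 -1.02 -2.42] [ 0.1   0.17 -0.02]
(40, False) 14.23 [ 0.5103 -0.0515  0.1553] [-0.04 -0.22 -3.19] [0.03 0.24 0.02]
(48, False) 14.73 [ 0.5103 -0.0689  0.1553] [ 0.03  0.41 -0.99] [0.01 0.23 0.03]
```

View pics/c12.png

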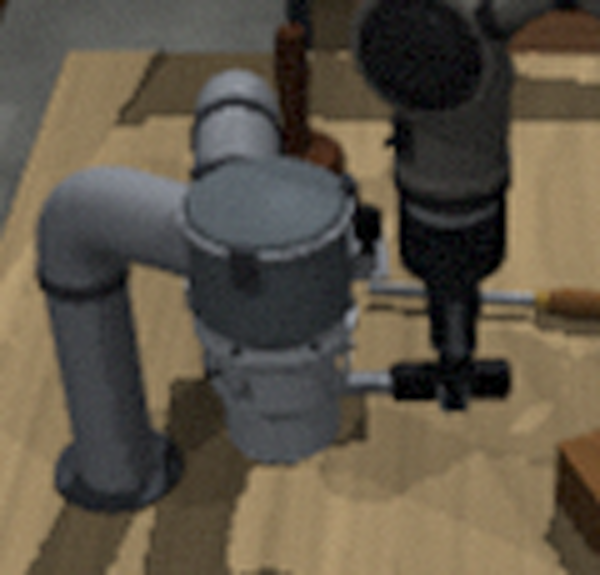

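View pics/c13.png

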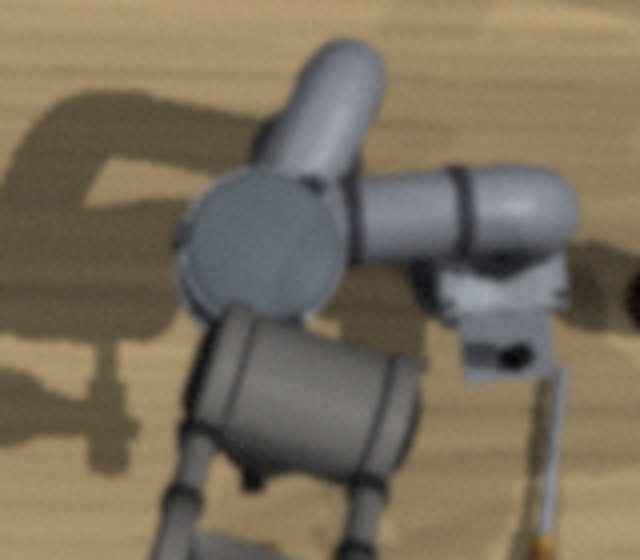

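```bash
cat > s7.py <<'E'
from g import *
T=np.array([.6345,-.0603])
def st(l):
    s=r.read_state(); e=s['eef_pos']; print(l,round(s['time_s'],2),np.round(e,4),np.round(s['contact_force'],2),np.round(s['torque'],2),'ang',np.degrees(np.arctan2(e[1]-T[1],e[0]-T[0]))%360-np.degrees(PSI)-130)
for a in (50,51.5,53,54.5,56,57.5):
    p,q=tcp(T,np.degrees(PSI)+130+a,.152); h=r.move_straight(p,q,speed=.02,max_force=4); st((a,h))
    if h: break
E
python3 s7.py
```

```text
(50, False) 15.2 [ 0.5107 -0.0735  0.1553] [-0.08 -0.14 -2.27] [-0.03  0.22  0.05] ang 49.965982214240114
(51.5, False) 15.52 [ 0.5111 -0.0768  0.1553] [-0.04 -0.18 -1.66] [0.02 0.21 0.02] ang 51.49424892211462
(53, False) 15.83 [ 0.5114 -0.0798  0.1552] [ 0.21  1.28 -2.2 ] [0.15 0.25 0.11] ang 52.890630579532825
(54.5, True) 16.07 [ 0.5112 -0.0821  0.1546] [ 0.14  2.41 -0.37] [0.16 0.14 0.07] ang 53.935428597172574
```

```bash
cat > s8.py <<'E'
from g import *
T=np.array([.6345,-.0603])
def st(l):
    s=r.read_state(); e=s['eef_pos']; print(l,round(s['time_s'],2),np.round(e,4),np.round(s['contact_force'],2),np.round(s['torque'],2))
A=np.degrees(PSI)+130+48.7
p,q=tcp(T,A,.152); r.move_straight(p,q,speed=.03); st('back')
for z in (.147,.1445,.143,.1415,.140,.1385,.137):
    p,q=tcp(T,A,z); h=r.move_straight(p,q,speed=.02,max_force=4); st((z,h))
    if h: break
snap('side','side8'); crop('side8',165,90,285,205,5,'c14')
E
python3 s8.py
```

```text
back 16.6 [ 0.5104 -0.0708  0.1552] [ 0.38 -0.21 -1.89] [0.   0.23 0.02]
(0.147, False) 17.0 [ 0.5103 -0.0708  0.1501] [ 0.63  0.01 -2.42] [-0.02  0.21 -0.01]
(0.1445, False) 17.27 [ 0.5102 -0.0706  0.1477] [-1.22  1.68 -1.22] [0.09 0.27 0.17]
(0.143, False) 17.52 [ 0.5101 -0.0706  0.1461] [-1.02  0.37 -2.02] [0.05 0.41 0.23]
(0.1415, False) 17.77 [ 0.5104 -0.0707  0.1449] [-2.34  1.34  0.29] [0.2  0.21 0.39]
(0.14, False) 18.02 [ 0.5107 -0.0708  0.144 ] [-4.77  2.59  5.63] [0.3  0.04 0.35]
(0.1385, False) 18.27 [ 0.5111 -0.071   0.143 ] [-5.5   1.2   8.65] [0.18 0.07 0.09]
(0.137, False) 18.52 [ 0.5116 -0.0711  0.1418] [-4.99  1.15  9.44] [ 0.2  -0.18  0.13]
```

View pics/c14.png

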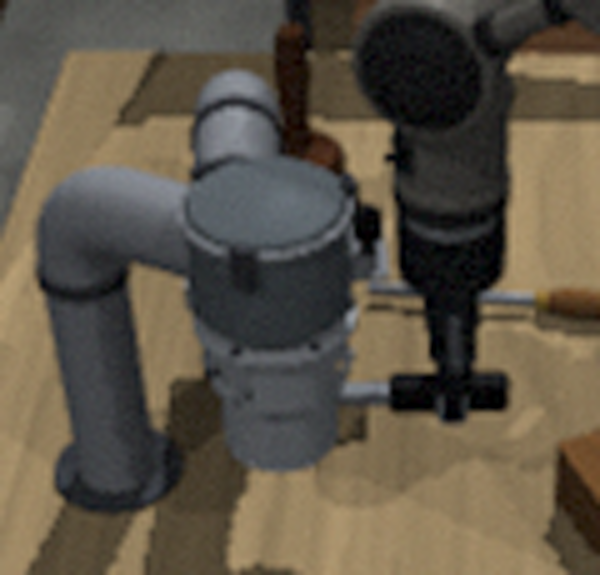

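```bash
cat > s9.py <<'E'
from g import *
T=np.array([.6345,-.0603])
def st(l):
    s=r.read_state(); e=s['eef_pos']; print(l,round(s['time_s'],2),np.round(e,4),np.round(s['contact_force'],2),np.round(s['torque'],2),s['grip_width'])
A=np.degrees(PSI)+130+48.7
p,q=tcp(T,A,.141); r.move_straight(p,q,speed=.02); st('unload')
# rotational check: turn back 8 deg, must meet the pocket wall
for a in (46.5,45,43.5,42,40.5):
    p,q=tcp(T,np.degrees(PSI)+130+a,.141); h=r.move_straight(p,q,speed=.02,max_force=5); st((a,h))
    if h: break
E
python3 s9.py
```

```text
unload 18.93 [ 0.5105 -0.0708  0.1441] [-0.08 -0.33 -2.25] [0.01 0.17 0.03] 0.018886869668149026
(46.5, False) 19.32 [ 0.5098 -0.0657  0.144 ] [-2.38  1.05 -2.11] [0.07 0.36 0.23] 0.018383736937160687
(45, True) 19.55 [ 0.5096 -0.0634  0.1438] [ 1.18 -2.49  0.71] [-0.21 -0.29  0.8 ] 0.018460628623457494
```

```bash
cat > s10.py <<'E'
from g import *
T=np.array([.6345,-.0603])
def st(l):
    s=r.read_state(); e=s['eef_pos']; print(l,round(s['time_s'],2),np.round(e,4),np.round(s['contact_force'],2),np.round(s['torque'],2),s['grip_width'])
p,q=tcp(T,np.degrees(PSI)+130+49.2,.1408); r.move_straight(p,q,speed=.03); st('mid')
command_gripper(.045); st('open'); r.hold(.3)
snap('side','side10'); crop('side10',165,90,285,205,5,'c15')
E
python3 s10.py
```

```text
mid 20.01 [ 0.5102 -0.0717  0.1437] [ 0.8 -0.1 -2.8] [-0.03  0.2   0.  ] 0.01894888024220139
open 20.38 [ 0.5107 -0.0717  0.1443] [ 0.4  -0.51 -0.31] [ 0.01  0.02 -0.01] 0.044996763831061645
```

View pics/c15.png

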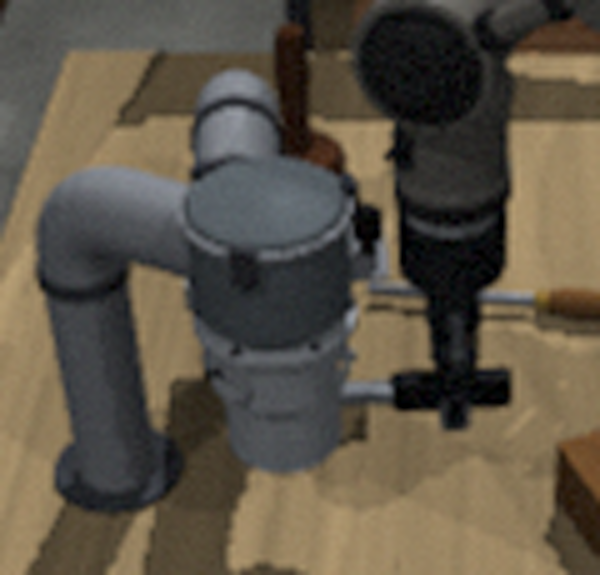

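```bash
cat > s11.py <<'E'
from g import *
s=r.read_state(); p=np.array(s['eef_pos']); r.move_straight([p[0],p[1],.26],speed=.15)
r.reach([.36,-.25,.36],quat(PSI+np.pi))
s=r.read_state(); print(s['time_s'],s['contact_force'])
snap('side','side11'); snap('top','top11'); crop('side11',165,90,285,205,5,'c16'); crop('side11',220,115,260,155,14,'c18'); crop('top11',320,110,400,190,7,'c17')
print(ray('top',359.3,168.9,.146))
print('knob top',np.round(circfit('top','top11',(.587,-.286),.146,.012,span=.008),4))
E
python3 s11.py
```

```text
22.6583 [ 0.24304543  0.28456166 -0.39039473]
[ 0.5850524  -0.28389979  0.146     ]
knob top [ 0.5841 -0.2816 57.6416]
```

View pics/c16.png

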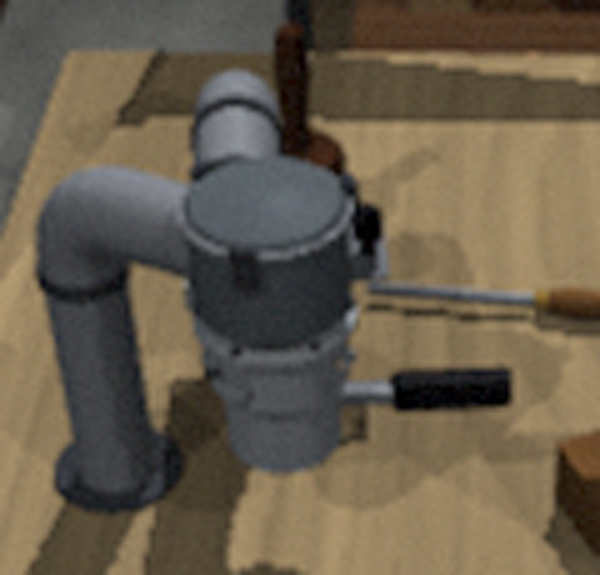

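View pics/c17.png

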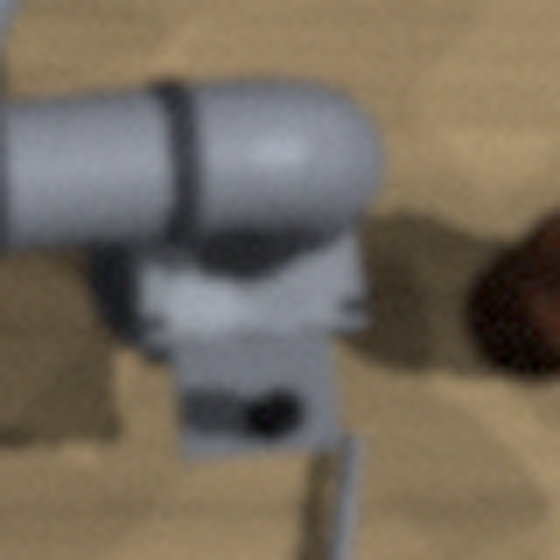

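View pics/c18.png

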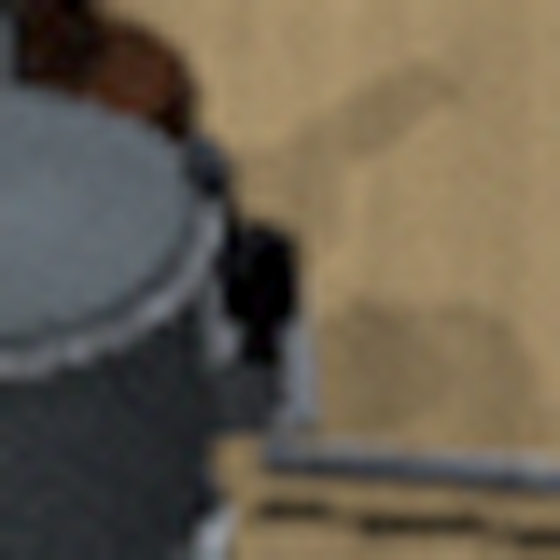

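```bash
cat > s12.py <<'E'
from g import *
def st(l):
    s=r.read_state(); e=s['eef_pos']; print(l,round(s['time_s'],2),np.round(e,4),np.round(s['contact_force'],2),s['grip_width'])
K=np.array([.5848,-.2845]); q=quat(PSI+np.pi)
command_gripper(.06); 
r.reach([*K,.26],q); st('above')
print(r.move_straight([*K,.141],q,speed=.12,max_force=8)); st('down')
command_gripper(0,force=40); st('grip')
e=np.array([np.cos(PSI),np.sin(PSI)])
for d in(.03,.06,.0655,.069,.072):
    h=r.move_straight([*(K-d*e),.141],q,speed=.06,max_force=12); st((d,h))
    if h: break
snap('top','top12'); snap('side','side12'); crop('side12',165,90,285,205,5,'c19')
E
python3 s12.py
```

```text
above 24.03 [ 0.5843 -0.2848  0.261 ] [-0.48 -0.48  0.6 ] 0.05957898530088961
False
down 25.18 [ 0.5852 -0.2848  0.142 ] [0.16 0.4  0.36] 0.0600821739556002
grip 25.59 [ 0.5853 -0.2863  0.142 ] [ 1.08 -5.47  1.61] 0.02248655843138512
(0.03, False) 26.24 [ 0.5551 -0.2898  0.142 ] [-0.67 -7.34  1.32] 0.022806112182217057
(0.06, False) 26.89 [ 0.5254 -0.2933  0.1421] [-0.46 -7.41  0.92] 0.02276945840993154
(0.0655, False) 27.14 [ 0.5219 -0.2937  0.1421] [ 7.52 -7.31 -4.04] 0.022653541580176677
(0.069, False) 27.39 [ 0.5216 -0.2937  0.1422] [21.04 -5.96 -9.52] 0.02239768910911901
(0.072, False) 27.64 [ 0.521  -0.2938  0.1423] [ 31.44  -4.18 -14.29] 0.022416875455527098
```

View pics/c19.png

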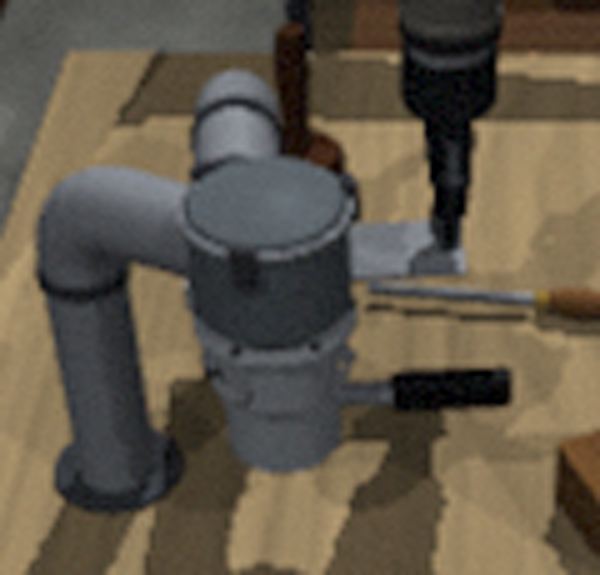

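```bash
cat > s13.py <<'E'
from g import *
def st(l):
    s=r.read_state(); e=s['eef_pos']; print(l,round(s['time_s'],2),np.round(e,4),np.round(s['contact_force'],2),s['grip_width'])
K=np.array([.5848,-.2845]); q=quat(PSI+np.pi); e=np.array([np.cos(PSI),np.sin(PSI)])
r.move_straight([*(K-.065*e+[0,-.002]),.141],q,speed=.03); st('relax')
command_gripper(.06); st('open'); 
s=r.read_state(); p=s['eef_pos']; r.move_straight([p[0],p[1],.28],speed=.15); r.reach([.30,-.33,.36],q); st('clear')
snap('top','top13'); snap('side','side13'); crop('side13',165,90,285,205,5,'c20'); crop('top13',250,70,450,220,4,'c21')
P=cloud('side',np.load('pics/side13_d.npy')).reshape(-1,3)
m=(P[:,0]>.46)&(P[:,0]<.56)&(abs(P[:,1]+.29)<.05)&(P[:,2]>.135)&(P[:,2]<.16); print('knob',m.sum(),P[m].mean(0))
# handle grip height at both ends -> tilt
h=np.array([np.cos(PSI+np.pi),np.sin(PSI+np.pi)]);d=P[:,:2]-[.6325,-.0598]; l=d@h; lat=d@np.array([-h[1],h[0]])
for a in(.09,.12,.15):
    m=(abs(l-a)<.012)&(abs(lat)<.02)&(P[:,2]>.1)&(P[:,2]<.2); print(a,m.sum(),np.percentile(P[m,2],[50,90]).round(4))
E
python3 s13.py
```

```text
relax 28.12 [ 0.5214 -0.2939  0.1421] [ 5.42 -0.91  3.76] 0.022888964698166696
open 28.57 [ 0.5198 -0.2933  0.1407] [ 1.29  0.73 -0.91] 0.05996708129542269
clear 30.59 [ 0.3006 -0.33    0.3595] [ 0.63 -0.05 -0.39] 0.05968169006232187
knob 26 [ 0.52033916 -0.2896648   0.14468842]
0.09 50 [0.1432 0.152 ]
0.12 61 [0.1451 0.1521]
0.15 51 [0.1487 0.1528]
```

View pics/c20.png

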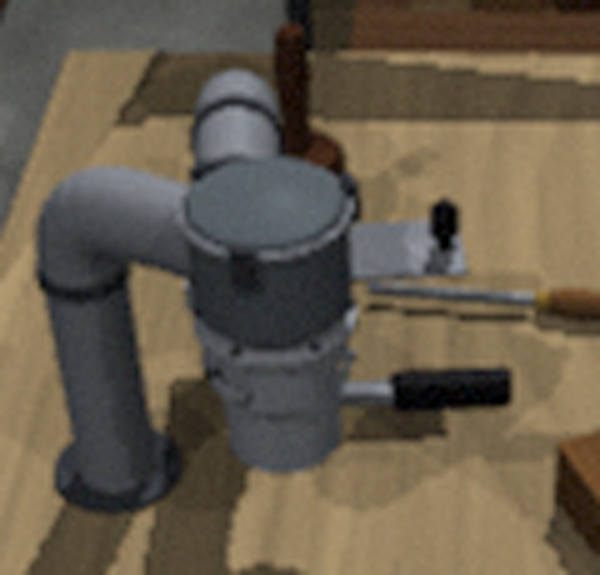

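View pics/c21.png

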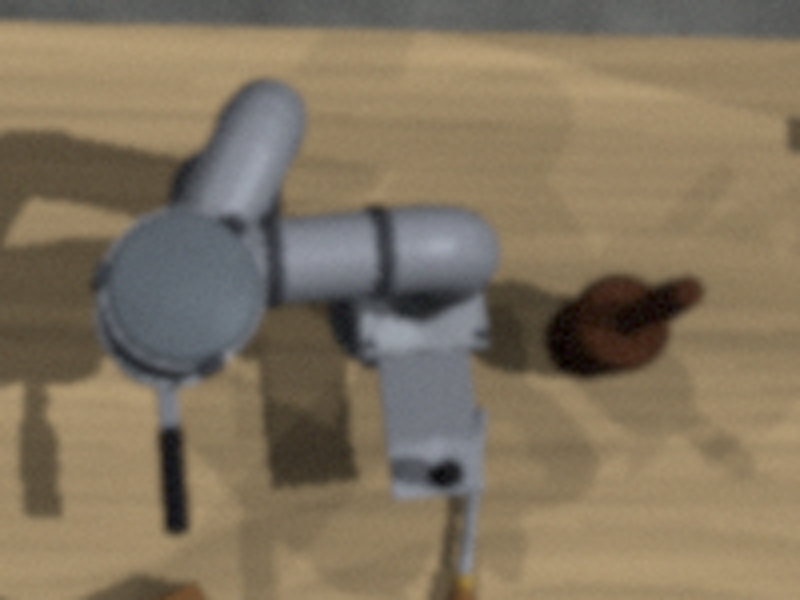

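```bash
python3 -c "
from workcell import r
r.finish_job(); print(r.read_state()['time_s'])"
```

```text
the job is handed in; nothing more can be done
the job is handed in; nothing more can be done
```

The pot hangs in the collar by its lugs and the blast gate is open. I handed the job in at about 31 s of the 67 s allowed; no verdict was reported.

- **Pot:** I took the plain aluminium pot by its handle and left the green and yellow look-alikes alone. It went up through the notches without any contact force worth noting. I then turned it about 50° to the end wall, backed it off about 5° and let it down into the seats. Turning it back before release met the other wall of the pocket, so it is locked. After release the top of the grip stood at about 152 mm, against 151 mm expected when seated. It was level to within about 1 mm along its length.
- **Gate:** I gripped the knob and pulled it to its stop. The arm and the camera both put the travel at about 64 mm of the 65 mm.
- **Bystanders:** The arm kept clear of them and they look unmoved in the last pictures. I judged that by eye and did not measure it.
- **Disagreement:** The two cameras and the arm's own position differed by 2 to 5 mm on where the pot sat relative to the collar axis. I used a compromise, and the force-free entry suggests it was close enough. I did not measure the final centring separately.

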